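# Take the bearing play out of a tube rotator

### The arm

A 6-joint arm with a two-finger parallel gripper is mounted at the origin on the work surface. World frame = base frame: x ahead of the robot, y to its left, z up, the work surface at z = 0. Lengths are in m, angles in degrees, forces in N, time in s.
With the tool pointing down it reaches from about 0.3 to 0.75 m from the base axis. Payload 8.5 kg.
Tool frame: the origin (TCP) lies midway between the tips of the shut fingers; the grasp point (between the pads) lies 19 mm behind it; z points along the fingers, y is the direction in which the jaws open and shut (so a half turn about z gives the same grasp; the last joint's range is limited). The gripper opens to 85 mm and grips with 20 to 120 N. Pads are 22 mm wide; open, the fingers measure 114 mm over their backs; the gripper's body (76 mm by 85 mm) begins 54 mm behind the grasp point. The pads swing forward as they close: fully open they stand 13 mm farther back than shut.
Start: joints at [-81.377, 21.807, 74.336, -0, 83.858, -12.336], TCP at [0.197, -0.514, 0.231] pointing down, gripper open.
Joint ranges: [-178.18, 178.18], [-50.72, 133.34], [12.68, 142.11], [-81.47, 261.47], [9.98, 163.14], [-165.26, 165.26]. Speed limits (degrees/s): [136.94, 136.94, 180, 180, 180, 180].

### API

Orientations are given as a 3x3 rotation matrix whose columns are the frame's x, y, z axes.
In Python, from rig import env, eyes, close_job gives the robot as it stands.
- The arm moves only by the tool jog_arm, never from a script. Its argument "deltas" is one flat list of numbers, 7 for each row, row after row: the shift along the tool's x, y, z in units of 0.75 m (1.0 is 0.75 m), then the turn, a rotation vector about the tool's x, y, z in units of 180 degrees (1.0 is 180 degrees), then the gripper command: -1 is fully open, 1 is shut, values between are in proportion. In form: [dx, dy, dz, ax, ay, az, fingers, dx, dy, dz, ax, ay, az, fingers, ...]. A call has 1 to 12 rows; each row is the pose to reach, as a shift and turn from the pose commanded when the call began, along the tool's axes at that moment, turning the shorter way round; what a row does not reach only later rows make up. A row lasts 1/12 s, in which the tool goes at most 41.7 mm and 7.16 degrees, less where a joint would pass 70% of its speed; a pose out of reach is approached as far as the arm can. A call with a number of a shift or a turn outside -1 to 1 is refused whole. A call with a gripper value outside its range is refused whole. The fingers move at their own pace and stop on an object; "grip_force" is the grip in N (left out, the last holds). Time passes only in rows, so rows that repeat a pose let the fingers close. It gives the time, the measured TCP pose, the force and the opening at its end, in the units of the state.
- env.observe(): the state, without advancing time (a new reading comes with each control period).
- eyes.get_image(name): name is "scene" or "side" or "wrist"; returns the picture (420x560x3 uint8, red, green, blue); there is no depth.
- eyes.camera_params(name): a dict with "intrinsics" (3x3 intrinsics, pixels), "R" (3x3) and "t" (3): a world point X has camera coordinates R X + t; the wrist camera has in their place "mount" (4x4, takes a point from camera to tool coordinates, whose origin is the TCP and whose axes are the flange's). Camera axes: x right, y down, z forward; pixel columns grow to the right and rows downward; lengths in m; the calibration is good to about 2 mm. A picture is of the moment at which its call begins: read the wrist's pose just before it. camera_params takes no time and is no camera call.
- close_job(): hands the job in, once; it reports no verdict.
The state is a dict: "time_s": time; "q": joint angles; "qvel": joint speeds; "joint_efforts": joint torques, N m; "position": TCP position; "tool_rot": TCP orientation; "ft_force": force on the tool from outside, world axes, zero at the start; "wrist_torque": the same for the moment, N m; "grip_width": finger opening in m.
Only numpy, scipy, OpenCV 4.12 (cv2) and the standard library are available. Lean on these libraries where they do the work, as an engineer would, in place of code of your own. Each camera call takes 0.05 s, during which the arm holds its last target.

### The job

Feel the tube rotator's wheel for bearing play: push its top edge sideways, gently, until it stops, first towards the side with the tube clips and then the other way. Then push the orange take-up tab towards the wheel just until the play is gone and the bearing is snug, not forced. Press the wheel's top edge once more with about 5 newtons, again first towards the clip side and then the other way, to prove it firm; leave the other things on the bench alone.

Things in the scene. Friction and masses are not known exactly. Their poses are not given: they have to be found in the camera images.
- stand: Fixed white stand of the tube rotator: base plate 360 x 130 x 14 mm (x -235 to +125 in this frame), two uprights 146 mm high at y +-50 carrying the axle. Origin on the table under the wheel's hub. +x is the way the orange tab is to be pushed; the axle lies along y and +y is the side of the wheel with the tube clips; z up.
- hub (a point): Hub centre of the wheel, 130 mm above the table, axes as the stand's. The wheel is a white disc of 150 mm diameter, 10 mm thick, upright in the stand's x-z plane, blue in the middle. Its outer 22 mm is bare on both faces; nearer the hub, clips with coloured tube caps stand 29 mm out of the +y face.
- rim_top (a point): Top of the wheel's edge, mid-thickness, 75 mm above the hub (205 mm above the table); both faces are free there for a finger 20 mm down. Pushed along the stand's +y or -y it gives with under 1 N through the play, 2 to 8 mm each way from upright, different every time, then stops; there the disc itself still springs 0.25 mm per N. 5 N is plenty; over 15 N spoils the bearing.
- axle (a joint): Rocking angle of axle and wheel about the stand's x axis through the hub, rad: 0 upright, positive with the top edge leaning to the clip side (+y). With play it stops between 0.03 and 0.11 each way and stays where it is left. With the play taken up it stays at 0.
- wheel (a joint): Spin of the wheel on its axle, rad; turns freely, of no importance.
- tab (a point): Middle of the face to push on of the orange take-up tab (the face away from the wheel), 56 mm above the table; axes as the stand's, push along +x. The tab is 20 mm (x) x 44 mm (y) x 60 mm tall, from 16 to 76 mm above the table. Nothing stands behind or over it.
- takeup (a joint): Travel of the tab towards the wheel, m, 0 to 0.055. Its drag is 7 to 8 N; it stays where left. It drives a sprung fork over a pin under the axle: after 10 to 28 mm (unseen, differs every time) the play is gone and the push rises above the drag by 1.6 N per mm. Snug is 2 to 5 N above the drag (a push of 10 to 13 N); more than that over-tightens and spoils the bearing.
- jar: Closed specimen jar, 54 mm diameter, 75 mm high, loose; leave alone. Origin under its centre.
- bottle: Closed amber bottle, 52 mm diameter, 130 mm high, loose; leave alone. Origin under its centre.
- slide_box: Closed green slide box 90 x 170 x 34 mm, loose; leave alone. Origin under its centre.
- forceps: Steel forceps lying flat, 110 mm long, loose; leave alone. Origin at the middle.
- pen: Black pen, 130 mm long, 10 mm thick, loose; leave alone. Origin under its middle.

How it is judged (in metres and radians):
On the way, in this order (a step that is already met when the one before it is completed fails the run):
1. the loose wheel is pushed to its stop towards the clip side (value of joint axle above 0.028 rad and contact force between takeup and axle above 1.5 N and contact force between the fingers and axle above 1 N), for 0.05 s.
2. then to its stop the other way (value of joint axle below -0.028 rad and contact force between takeup and axle above 1.5 N and contact force between the fingers and axle above 1 N), for 0.05 s.
3. the take-up is pushed in until the wheel stands upright without play (value of joint axle between -0.012 and 0.012 rad and contact force between takeup and axle above 2 N and contact force between anything else and wheel below 0.3 N), for 0.2 s.
4. the snug wheel is pressed again towards the clip side: its top edge springs over by 0.6 mm (about 2.5 N) while the axle stays put (y of rim_top in the frame of stand above 0.0006 m and value of joint axle below 0.015 rad and contact force between the fingers and axle above 1 N and contact force between takeup and axle above 2 N), for 0.05 s.
5. then pressed the other way in the same manner (y of rim_top in the frame of stand below -0.0006 m and value of joint axle above -0.015 rad and contact force between the fingers and axle above 1 N and contact force between takeup and axle above 2 N), for 0.05 s.
At the end, for the whole second after the job is handed in: The wheel stands upright (rocking angle within 0.012 rad of 0) with the play gone and a light preload: the two sides of the fork squeeze the pin with 2 to 15.5 N taken together, which is the tab tightened by about 1 to 6.5 N above its drag (value of joint axle between -0.012 and 0.012 rad and contact force between takeup and axle between 2 and 15.5 N); the robot touches nothing.
It fails at once if the loose wheel is rocked too hard: over 13 N on the fork (about 16 N at the edge) (contact force between takeup and axle above 13 N and (value of joint axle above 0.02 rad or value of joint axle below -0.02 rad)).
It fails at once if the take-up is over-tightened: while the fingers are on it, fork and pin press with over 16 N (a push of about 18 N) (contact force between takeup and axle above 16 N and contact force between the fingers and takeup above 1 N).
It fails at once if the jar, bottle, slide box, forceps or pen is pushed away by over 15 mm (distance of any of jar, bottle, slide_box, forceps, pen from where it was at the start of the episode above 0.015 m).
It also fails if it takes over 59 s, if anything falls off the work surface, if the arm or the gripper's body presses on something with over 40 N, if the wrist force passes 120 N, or if a joint passes its speed limit or range.

## Working session

There is one attempt and no reset: what is moved stays moved. The work goes in short steps, Python scripts to look and compute and a tool call to move; the robot and the scene stay as the last step left them, time stands still between calls to the robot, and variables do not carry over. Pictures are saved under pics/ and viewed, and the job is handed in when it is done.

Besides the shell and the picture viewer there is one more tool, called after "Emit:" by a JSON object that holds its "name" and its "arguments", one argument or row to a line. jog_arm: Moves the arm, as the interface text tells. Its arguments: {"type":"object","properties":{"deltas":{"type":"array"},"grip_force":{"type":"number"}},"required":["deltas"]}

```bash
ls; mkdir -p pics; python3 - <<'E'
from rig import env, eyes
import cv2,json
s=env.observe();print(s)
for n in("scene","side","wrist"):
    im=eyes.get_image(n);cv2.imwrite(f"pics/{n}0.png",im[:,:,::-1]);print(n,eyes.camera_params(n))
E
```

```text
pics
{'time_s': 0.0, 'q': array([-8.13770634e+01,  2.18400740e+01,  7.43851017e+01, -6.57128717e-04,
        8.38567760e+01, -1.23383249e+01]), 'qvel': array([-0.02709887,  0.02512511,  0.05809863, -0.00358341,  0.06944855,
        0.15433013]), 'joint_efforts': array([ 7.75595508e-04, -4.48462486e+01, -2.31278765e+01, -7.39128473e-05,
        4.86427685e-03, -3.68621880e-07]), 'position': array([ 0.19668265, -0.51331812,  0.23071831]), 'tool_rot': array([[ 9.33822102e-01,  3.57737656e-01, -2.25724926e-04],
       [ 3.57737606e-01, -9.33821080e-01,  1.41244987e-03],
       [ 2.94499810e-04, -1.39972720e-03, -9.99998977e-01]]), 'ft_force': array([-0.11479531, -0.36754514,  0.09216611]), 'wrist_torque': array([-0.00976039, -0.02330019,  0.02831844]), 'grip_width': 0.08515108320439245}
scene {'intrinsics': array([[431.7264649 ,   0.        , 284.50211859],
       [  0.        , 431.7264649 , 204.33464961],
       [  0.        ,   0.        ,   1.        ]]), 'R': array([[ 0.8614713 ,  0.50778587,  0.00455006],
       [ 0.37487311, -0.62988625, -0.68023046],
       [-0.3425454 ,  0.58770
[... 276 characters left out ...]
0.34832581,  0.00922009],
       [-0.22248949,  0.57792524, -0.78517567],
       [ 0.26816843, -0.73801866, -0.61920445]]), 't': array([0.49322428, 0.24860985, 0.98692876])}
wrist {'intrinsics': array([[315.41265719,   0.        , 282.66692822],
       [  0.        , 315.41265719, 213.37352512],
       [  0.        ,   0.        ,   1.        ]]), 'mount': array([[ 1.36495330e-04, -9.58493061e-01, -2.85115824e-01,
         7.31074480e-02],
       [ 9.99999923e-01,  2.58538523e-05,  3.91821749e-04,
         3.39450461e-04],
       [-3.68187086e-04, -2.85115856e-01,  9.58492991e-01,
        -1.42229604e-01],
       [ 0.00000000e+00,  0.00000000e+00,  0.00000000e+00,
         1.00000000e+00]])}
```

View pics/scene0.png

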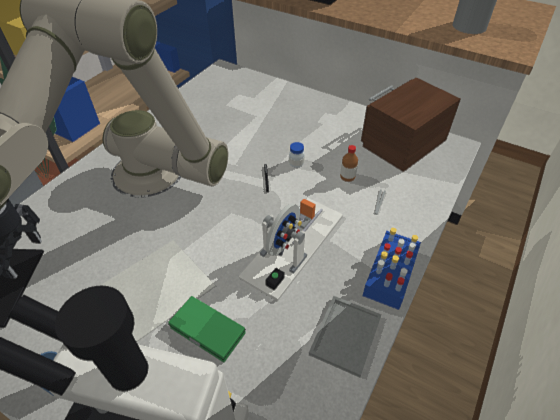

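View pics/side0.png

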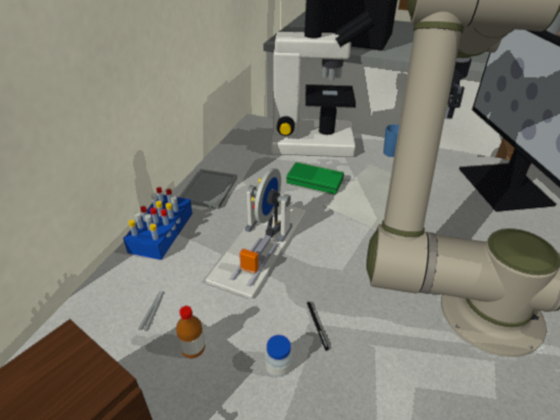

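View pics/wrist0.png

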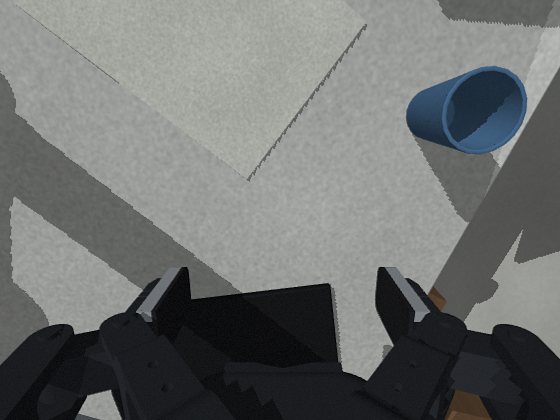

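```bash
python3 - <<'E'
import cv2
a=cv2.imread("pics/scene0.png")[190:310,220:360];cv2.imwrite("pics/sc1.png",cv2.resize(a,None,fx=5,fy=5,interpolation=cv2.INTER_CUBIC))
a=cv2.imread("pics/side0.png")[160:300,195:315];cv2.imwrite("pics/si1.png",cv2.resize(a,None,fx=4.2,fy=4.2,interpolation=cv2.INTER_CUBIC))
E
```

```text
(no output)
```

View pics/sc1.png

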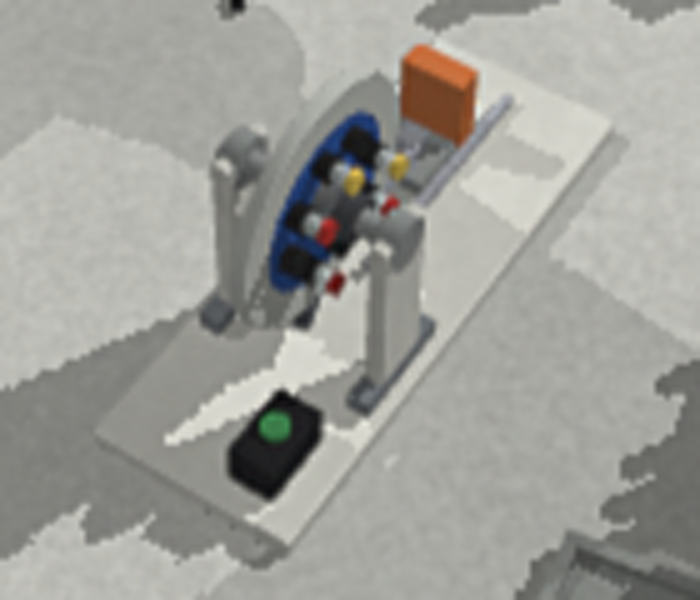

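View pics/si1.png

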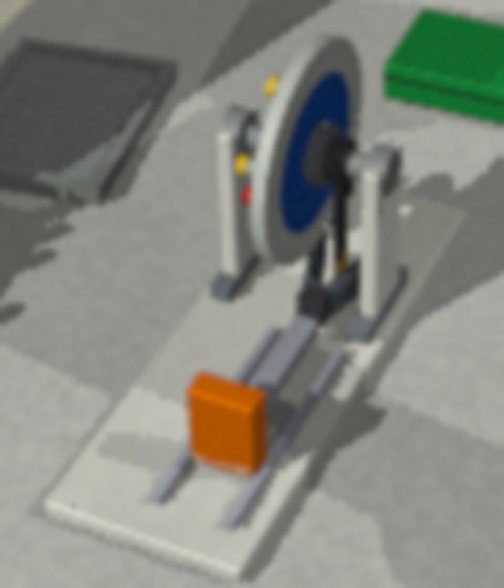

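```bash
cat > h.py <<'E'
from rig import env, eyes
import numpy as np, cv2
P={n:eyes.camera_params(n) for n in("scene","side")}
def proj(n,X):
    p=P[n];c=p["R"]@np.asarray(X)+p["t"];u=p["intrinsics"]@c;return u[:2]/u[2]
E
python3 - <<'E'
from h import *
from scipy.optimize import least_squares
ob=[("scene",.125,.065,278,299),("scene",.125,-.065,239.4,276.4),("scene",-.235,.065,342.4,214.8),("scene",-.235,-.065,308,197.6),
("side",-.235,.065,206.2,279.8),("side",-.235,-.065,252.1,296.2),("side",.125,-.065,305.7,209.5)]
def W(p,v):
    c,s=np.cos(p[2]),np.sin(p[2]);return np.array([p[0]+c*v[0]-s*v[1],p[1]+s*v[0]+c*v[1],v[2]])
f=lambda p:np.concatenate([proj(n,W(p,(x,y,.014)))-(u,v) for n,x,y,u,v in ob])
for a in (-2,0,2):
    r=least_squares(f,[.4,-.1,a],loss='soft_l1');print(r.x,np.degrees(r.x[2]),r.cost)
    if r.cost<40: best=r
p=best.x;print(best.fun.reshape(-1,2).round(1));np.save("p.npy",p)
for v in [(0,0,.205),(0,.005,.205),(0,-.05,.146),(0,.05,.146),(0,0,.055)]:
    print(v,W(p,v).round(4),[(proj(n,W(p,v))-o)*k for n,o,k in(("scene",(220,190),5),("side",(195,160),4.2))])
print("reach",np.hypot(*p[:2]))
E
```

```text
[ 0.58930476 -0.07662059 -1.6176482 ] -92.68441440106814 5.535393714915082
[ 0.58930476 -0.07662059 -1.6176482 ] -92.68441438271809 5.5353937149151315
[ 0.58930476 -0.07662059  4.66553711] 267.3155856308227 5.53539371491509
[[ 0.1 -0.3]
 [-0.9 -0.8]
 [ 0.4 -1.8]
 [-1.1 -1.3]
 [-1.5 -1.2]
 [ 0.2 -1.1]
 [-0.5 -1.3]]
(0, 0, 0.205) [ 0.5893 -0.0766  0.205 ] [array([319.06662629, 100.24936737]), array([304.65982719,  46.52036147])]
(0, 0.005, 0.205) [ 0.5943 -0.0769  0.205 ] [array([327.39214055, 104.32031447]), array([297.12081933,  44.6623241 ])]
(0, -0.05, 0.146) [ 0.5394 -0.0743  0.146 ] [array([240.04892791, 136.2118755 ]), array([379.48562698, 144.85889297])]
(0, 0.05, 0.146) [ 0.6392 -0.079   0.146 ] [array([399.9393034 , 216.87714236]), array([233.40924348, 106.71184681])]
(0, 0, 0.055) [ 0.5893 -0.0766  0.055 ] [array([318.15121863, 281.81515189]), array([306.58000183, 237.68694893])]
reach 0.5942649364855336
```

```bash
cat >> h.py <<'E'
from scipy.spatial.transform import Rotation as Ro
p=np.load("p.npy")
def W(v,p=p):
    c,s=np.cos(p[2]),np.sin(p[2]);return np.array([p[0]+c*v[0]-s*v[1],p[1]+s*v[0]+c*v[1],v[2]])
def target_R(p=p):
    c,s=np.cos(p[2]),np.sin(p[2]);y=np.array([-s,c,0]);z=np.array([0,0,-1.]);return np.c_[np.cross(y,z),y,z]
def delta(pos,R=None,p=p):
    st=env.observe();R0=st["tool_rot"];R=target_R(p) if R is None else R
    d=R0.T@(np.array(pos)-st["position"])/.75; a=Ro.from_matrix(R0.T@R).as_rotvec()/np.pi
    return d.round(4),a.round(4)
E
python3 - <<'E'
from h import *
print(target_R());print(delta(W((0,0,.30))))
# tab location from side: bottom/top edge of outer face corners
for x in(-.19,-.18,-.17,-.16,-.15):
  print(x,[((proj("side",W((x,y,.076)))-(195,160))*4.2).round() for y in(.022,-.022)],[((proj("scene",W((x,y,.076)))-(220,190))*5).round() for y in(.022,-.022)])
E
```

```text
[[ 0.04683473  0.99890265  0.        ]
 [ 0.99890265 -0.04683473  0.        ]
 [ 0.          0.         -1.        ]]
(array([ 0.6972, -0.3567, -0.0916]), array([-2.000e-04, -3.000e-04, -3.686e-01]))
-0.19 [array([135., 393.]), array([204., 415.])] [array([525.,  63.]), array([461.,  33.])]
-0.18 [array([144., 382.]), array([212., 404.])] [array([517.,  73.]), array([453.,  43.])]
-0.17 [array([152., 371.]), array([220., 392.])] [array([508.,  84.]), array([444.,  54.])]
-0.16 [array([160., 360.]), array([227., 381.])] [array([500.,  94.]), array([435.,  64.])]
-0.15 [array([168., 349.]), array([235., 370.])] [array([491., 105.]), array([427.,  74.])]
```

```bash
python3 - <<'E'
import cv2, numpy as np
a=cv2.imread("pics/scene0.png")[190:230,290:340];a=cv2.resize(a,None,fx=8,fy=8,interpolation=cv2.INTER_CUBIC)
b=cv2.imread("pics/side0.png")[240:290,230:280];b=cv2.resize(b,None,fx=8,fy=8,interpolation=cv2.INTER_CUBIC)
c=np.zeros((400,800,3),np.uint8);c[:320,:400]=a;c[:400,400:]=b
cv2.imwrite("pics/tab.png",c)
E
```

```text
(no output)
```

View pics/tab.png

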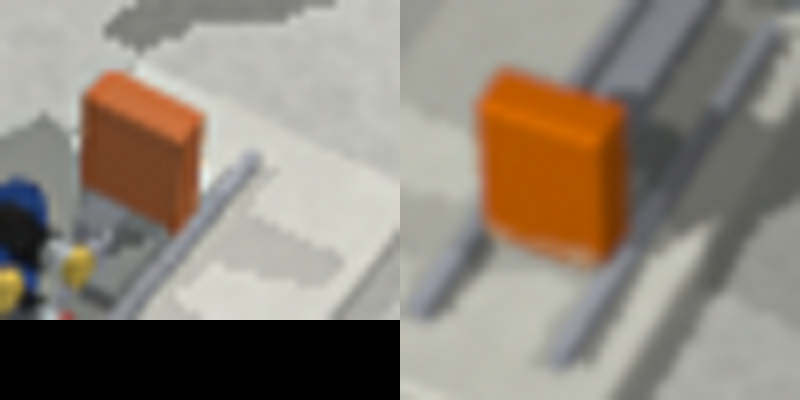

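Emit:
{"name": "jog_arm", "arguments": {
  "deltas": [0,0,-0.05,0,0,-0.03,0,0.05,-0.02,-0.09,0,0,-0.07,0,0.1,-0.05,-0.09,0,0,-0.11,0,0.15,-0.08,-0.09,0,0,-0.15,0,0.2,-0.1,-0.09,0,0,-0.19,0,0.25,-0.13,-0.09,0,0,-0.23,0,0.3,-0.15,-0.09,0,0,-0.27,0,0.35,-0.18,-0.09,0,0,-0.31,0,0.4,-0.2,-0.09,0,0,-0.34,0,0.45,-0.23,-0.09,0,0,-0.3686,0,0.5,-0.255,-0.09,0,0,-0.3686,0]
}}

```text
time_s: 1.07
position: [0.4705, -0.2088, 0.2987]
tool_rot: [[0.042, 0.999, -0.0], [0.999, -0.042, 0.0], [0.0, -0.0, -1.0]]
ft_force: [0.9, -1.5, -0.7]
grip_width: 0.0426
```

```bash
python3 - <<'E'
from h import *
from scipy.optimize import least_squares
def tri(a,b):
    r=least_squares(lambda X:np.r_[proj("scene",X)-a,proj("side",X)-b],[.58,.1,.07]);c,s=np.cos(p[2]),np.sin(p[2])
    d=r.x[:2]-p[:2];return r.x.round(4),"stand",(c*d[0]+s*d[1]).round(4),(-s*d[0]+c*d[1]).round(4),r.fun.round(1)
print(tri((304,198.8),(254.7,256.9)),tri((315.6,204.4),(240.4,252.5)),tri((300.6,201.3),(258.1,253.1)))
ob=[("side",0,.022,.076,240.4,252.5),("side",0,-.022,.076,254.7,256.9),("side",0,.022,.016,240.6,268.1),("side",0,-.022,.016,254.8,272.5),("side",.02,.022,.076,243.1,248.5),("side",.02,-.022,.076,258.1,253.1),
("scene",0,.022,.076,315.6,204.4),("scene",0,-.022,.076,304,198.8),("scene",.02,-.022,.076,300.6,201.3)]
r=least_squares(lambda q:np.concatenate([proj(n,W((q[0]+x,q[1]+y,z)))-(u,v) for n,x,y,z,u,v in ob]),[-.17,0]);print(r.x,r.fun.reshape(-1,2).round(1))
print(delta(W((0,0,.30))))
im=eyes.get_image("wrist");cv2.imwrite("pics/w1.png",im[:,:,::-1])
E
```

```text
(array([0.5563, 0.0961, 0.0726]), 'stand', np.float64(-0.1709), np.float64(-0.0411), array([-0.5, -0. , -0.4,  0. ])) (array([0.5957, 0.0939, 0.0716]), 'stand', np.float64(-0.1707), np.float64(-0.0016), array([-0.9, -0. , -0.7,  0. ])) (array([0.5531, 0.0816, 0.0732]), 'stand', np.float64(-0.1563), np.float64(-0.0435), array([-0.4, -0. , -0.3,  0. ]))
[-0.17297383 -0.02198528] [[-1.8 -0.8]
 [ 0.2 -0.1]
 [-0.8  0.7]
 [ 0.8  1.5]
 [-0.8 -2.1]
 [ 0.4 -1.7]
 [ 0.1 -1.3]
 [-1.  -1.6]
 [-1.1 -0.1]]
(array([ 0.1828,  0.1508, -0.0017]), array([-0.0001, -0.0001,  0.0015]))
```

View pics/w1.png

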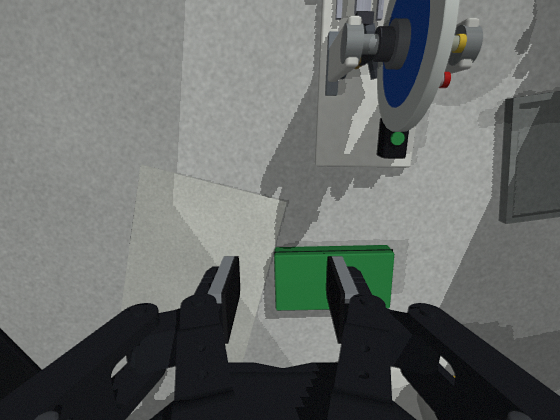

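Emit:
{"name": "jog_arm", "arguments": {
  "deltas": [0.04,0.033,0,0,0,0,0,0.08,0.066,0,0,0,0,0,0.12,0.1,0,0,0,0,0,0.16,0.132,0,0,0,0.0015,0,0.183,0.151,0,0,0,0.0015,0,0.183,0.151,0,0,0,0.0015,0,0.183,0.151,0,0,0,0.0015,0]
}}

```text
time_s: 1.7
position: [0.5895, -0.0782, 0.2981]
tool_rot: [[0.05, 0.999, -0.001], [0.999, -0.05, 0.0], [0.0, -0.001, -1.0]]
ft_force: [0.1, -0.0, -0.5]
grip_width: 0.0428
```

```bash
python3 - <<'E'
from h import *
s=env.observe();print(s["position"],s["tool_rot"].round(4),s["ft_force"])
im=eyes.get_image("wrist");cv2.imwrite("pics/w2.png",im[:,:,::-1])
c=eyes.camera_params("wrist")
def pw(X):
    t=s["tool_rot"].T@(np.array(X)-s["position"]);M=np.linalg.inv(c["mount"]);k=M[:3,:3]@t+M[:3,3];u=c["intrinsics"]@k;return (u[:2]/u[2]).round(1)
for v in [(0,0,.205),(0,.005,.205),(0,-.005,.205),(-.172,-.022,.076),(0,.05,.146),(0,-.05,.146),(-.235,.065,.014),(-.235,-.065,.014)]:print(v,pw(W(v)))
E
```

```text
[ 0.58951336 -0.07823102  0.29807189] [[ 4.980e-02  9.988e-01 -1.200e-03]
 [ 9.988e-01 -4.980e-02  2.000e-04]
 [ 2.000e-04 -1.300e-03 -1.000e+00]] [ 0.11203168 -0.03882589 -0.48893657]
(0, 0, 0.205) [281.5 214.4]
(0, 0.005, 0.205) [288.  214.3]
(0, -0.005, 0.205) [275.1 214.4]
(-0.172, -0.022, 0.076) [259.8  15.7]
(0, 0.05, 0.146) [334.  196.5]
(0, -0.05, 0.146) [229.7 196.8]
(-0.235, 0.065, 0.014) [338.2 -30. ]
(-0.235, -0.065, 0.014) [224.9 -29.6]
```

View pics/w2.png

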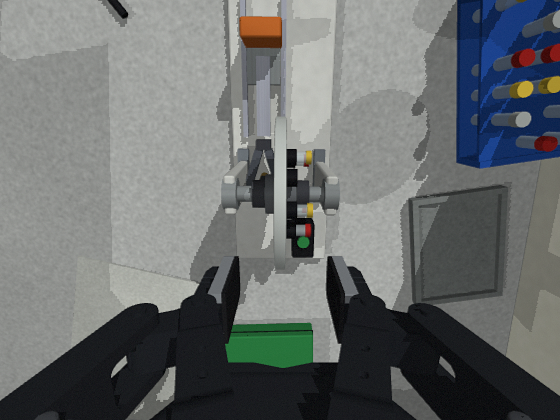

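Emit:
{"name": "jog_arm", "arguments": {
  "deltas": [0,0,0.04,0,0,0,0,0,0,0.08,0,0,0,0,0,0,0.12,0,0,0,0,0,0,0,0.144,0,0,0,0,0,0,0.144,0,0,0,0,0,0,0.144,0,0,0,0,0,0,0.144,0,0,0,0]
}}

```text
$.deltas: bad value
```

```bash
python3 - <<'E'
from h import *
s=env.observe();print(s["position"],s["tool_rot"].round(4),s["ft_force"])
im=eyes.get_image("wrist");cv2.imwrite("pics/w3.png",im[:,:,::-1])
a=eyes.get_image("scene")[150:310,200:400];cv2.imwrite("pics/s3.png",cv2.resize(a[:,:,::-1],None,fx=3.5,fy=3.5,interpolation=cv2.INTER_CUBIC))
E
```

```text
[ 0.58901499 -0.0790709   0.29838089] [[ 5.130e-02  9.987e-01 -1.000e-03]
 [ 9.987e-01 -5.130e-02  1.000e-04]
 [ 0.000e+00 -1.000e-03 -1.000e+00]] [ 0.25254034 -0.06987822  0.25504464]
```

View pics/w3.png

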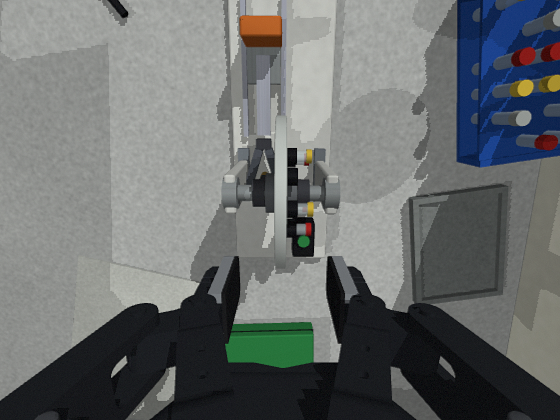

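View pics/s3.png

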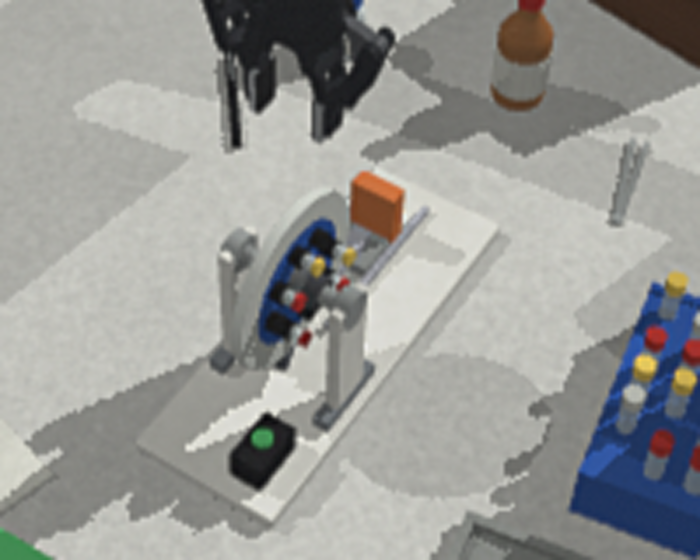

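Emit:
{"name": "jog_arm", "arguments": {
  "deltas": [0,0,0.04,0,0,0,0,0,0,0.08,0,0,0,0,0,0,0.12,0,0,0,0,0,0,0.144,0,0,0,0,0,0,0.144,0,0,0,0,0,0,0.144,0,0,0,0]
}}

```text
time_s: 2.35
position: [0.5888, -0.0799, 0.1911]
tool_rot: [[0.053, 0.999, -0.001], [0.999, -0.053, 0.0], [0.0, -0.001, -1.0]]
ft_force: [0.2, -0.3, 0.3]
grip_width: 0.0427
```

```bash
python3 - <<'E'
from h import *
s=env.observe();print(s["position"],s["tool_rot"].round(4),s["ft_force"])
im=eyes.get_image("wrist");cv2.imwrite("pics/w4.png",im[:,:,::-1])
a=eyes.get_image("scene")[150:310,200:400];cv2.imwrite("pics/s4.png",cv2.resize(a[:,:,::-1],None,fx=3.5,fy=3.5,interpolation=cv2.INTER_CUBIC))
E
```

```text
[ 0.5888232  -0.07986041  0.19114092] [[ 5.300e-02  9.986e-01 -7.000e-04]
 [ 9.986e-01 -5.300e-02  2.000e-04]
 [ 1.000e-04 -7.000e-04 -1.000e+00]] [ 0.16344122 -0.29908676  0.26183887]
```

View pics/w4.png

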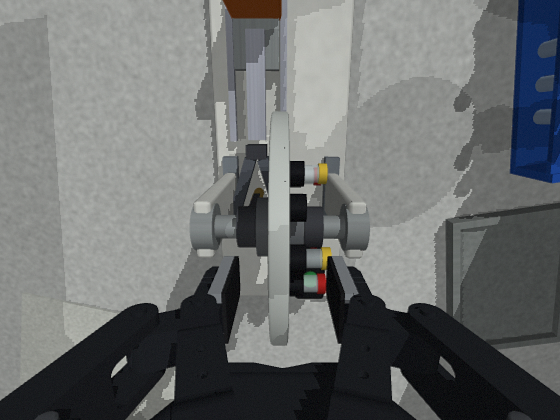

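View pics/s4.png

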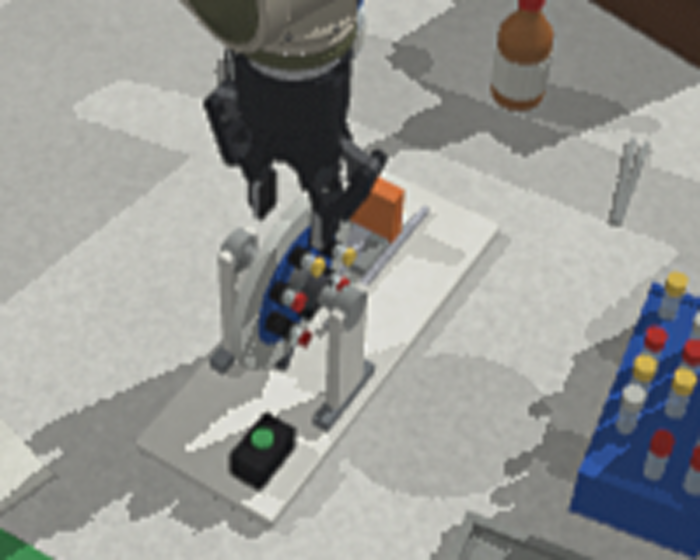

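Emit:
{"name": "jog_arm", "arguments": {
  "deltas": [0,0.006,0,0,0,0,0,0,0.012,0,0,0,0,0,0,0.017,0,0,0,0,0,0,0.02,0,0,0,0,0,0,0.0215,0,0,0,0,0]
}}

```text
time_s: 2.87
position: [0.6057, -0.0799, 0.1909]
tool_rot: [[0.052, 0.999, 0.0], [0.999, -0.052, -0.0], [-0.0, 0.0, -1.0]]
ft_force: [-0.9, -0.5, 0.6]
grip_width: 0.0432
```

```bash
python3 - <<'E'
from h import *
s=env.observe();print(s["position"],s["ft_force"])
E
```

```text
[ 0.60574087 -0.07988772  0.19089971] [-0.91983078 -0.45821998  0.55267568]
```

Emit:
{"name": "jog_arm", "arguments": {
  "deltas": [0,0.0013,0,0,0,0,0,0,0.0013,0,0,0,0,0]
}}

```text
time_s: 3.03
position: [0.6064, -0.0799, 0.1908]
tool_rot: [[0.052, 0.999, -0.0], [0.999, -0.052, 0.0], [0.0, -0.0, -1.0]]
ft_force: [0.5, -0.4, 0.4]
grip_width: 0.0429
```

Emit:
{"name": "jog_arm", "arguments": {
  "deltas": [0,0.0013,0,0,0,0,0,0,0.0013,0,0,0,0,0]
}}

```text
time_s: 3.2
position: [0.6073, -0.08, 0.1908]
tool_rot: [[0.052, 0.999, -0.0], [0.999, -0.052, 0.0], [0.0, -0.0, -1.0]]
ft_force: [-0.0, 0.0, 0.4]
grip_width: 0.043
```

Emit:
{"name": "jog_arm", "arguments": {
  "deltas": [0,0.0013,0,0,0,0,0,0,0.0026,0,0,0,0,0]
}}

```text
time_s: 3.37
position: [0.6088, -0.08, 0.1907]
tool_rot: [[0.052, 0.999, -0.001], [0.999, -0.052, 0.0], [0.0, -0.001, -1.0]]
ft_force: [-4.7, -0.0, 0.4]
grip_width: 0.0427
```

Emit:
{"name": "jog_arm", "arguments": {
  "deltas": [0,0.0013,0,0,0,0,0,0,0.0013,0,0,0,0,0]
}}

```text
time_s: 3.53
position: [0.6095, -0.0801, 0.1907]
tool_rot: [[0.052, 0.999, -0.002], [0.999, -0.052, 0.0], [0.0, -0.002, -1.0]]
ft_force: [-6.1, 0.0, 1.9]
grip_width: 0.0428
```

Emit:
{"name": "jog_arm", "arguments": {
  "deltas": [0,0.0013,0,0,0,0,0,0,0.0013,0,0,0,0,0]
}}

```text
time_s: 3.7
position: [0.6101, -0.0801, 0.1906]
tool_rot: [[0.052, 0.999, -0.003], [0.999, -0.052, 0.0], [0.0, -0.003, -1.0]]
ft_force: [-7.7, 0.8, 2.0]
grip_width: 0.0429
```

Emit:
{"name": "jog_arm", "arguments": {
  "deltas": [0,-0.006,0,0,0,0,0,0,-0.016,0,0,0,0,0,0,-0.026,0,0,0,0,0,0,-0.034,0,0,0,0,0,0,-0.04,0,0,0,0,0,0,-0.044,0,0,0,0,0,0,-0.047,0,0,0,0,0,0,-0.049,0,0,0,0,0,0,-0.05,0,0,0,0,0]
}}

```text
time_s: 4.45
position: [0.5737, -0.0782, 0.191]
tool_rot: [[0.052, 0.999, 0.0], [0.999, -0.052, -0.0], [-0.0, 0.0, -1.0]]
ft_force: [0.1, -0.2, 0.4]
grip_width: 0.0427
```

Emit:
{"name": "jog_arm", "arguments": {
  "deltas": [0,-0.0013,0,0,0,0,0,0,-0.0013,0,0,0,0,0]
}}

```text
time_s: 4.62
position: [0.5727, -0.0782, 0.1908]
tool_rot: [[0.052, 0.999, 0.0], [0.999, -0.052, -0.0], [-0.0, 0.0, -1.0]]
ft_force: [-0.0, 0.0, 0.1]
grip_width: 0.0429
```

Emit:
{"name": "jog_arm", "arguments": {
  "deltas": [0,-0.0013,0,0,0,0,0,0,-0.0013,0,0,0,0,0]
}}

```text
time_s: 4.78
position: [0.5717, -0.0781, 0.1907]
tool_rot: [[0.052, 0.999, -0.0], [0.999, -0.052, 0.0], [0.0, -0.0, -1.0]]
ft_force: [0.5, -0.3, 0.4]
grip_width: 0.0428
```

Emit:
{"name": "jog_arm", "arguments": {
  "deltas": [0,-0.0013,0,0,0,0,0,0,-0.0026,0,0,0,0,0]
}}

```text
time_s: 4.95
position: [0.5698, -0.078, 0.1908]
tool_rot: [[0.052, 0.999, 0.0], [0.999, -0.052, -0.0], [-0.0, 0.0, -1.0]]
ft_force: [1.5, 0.1, -0.1]
grip_width: 0.0428
```

Emit:
{"name": "jog_arm", "arguments": {
  "deltas": [0,-0.0013,0,0,0,0,0,0,-0.0013,0,0,0,0,0]
}}

```text
time_s: 5.12
position: [0.5686, -0.078, 0.1908]
tool_rot: [[0.052, 0.999, -0.0], [0.999, -0.052, 0.0], [0.0, -0.0, -1.0]]
ft_force: [0.8, -0.1, -0.2]
grip_width: 0.0424
```

Emit:
{"name": "jog_arm", "arguments": {
  "deltas": [0,-0.0013,0,0,0,0,0,0,-0.0013,0,0,0,0,0]
}}

```text
time_s: 5.28
position: [0.5677, -0.0779, 0.1908]
tool_rot: [[0.052, 0.999, -0.0], [0.999, -0.052, 0.0], [0.0, -0.0, -1.0]]
ft_force: [-0.0, -0.2, 0.6]
grip_width: 0.0428
```

Emit:
{"name": "jog_arm", "arguments": {
  "deltas": [0,-0.0013,0,0,0,0,0,0,-0.0013,0,0,0,0,0]
}}

```text
time_s: 5.45
position: [0.5667, -0.0779, 0.1908]
tool_rot: [[0.052, 0.999, -0.0], [0.999, -0.052, 0.0], [0.0, -0.0, -1.0]]
ft_force: [0.1, 0.0, -0.1]
grip_width: 0.0427
```

Emit:
{"name": "jog_arm", "arguments": {
  "deltas": [0,-0.0013,0,0,0,0,0,0,-0.0013,0,0,0,0,0]
}}

```text
time_s: 5.62
position: [0.5659, -0.0778, 0.1908]
tool_rot: [[0.052, 0.999, 0.0], [0.999, -0.052, 0.0], [0.0, 0.0, -1.0]]
ft_force: [1.2, 0.3, -0.4]
grip_width: 0.0426
```

Emit:
{"name": "jog_arm", "arguments": {
  "deltas": [0,-0.0013,0,0,0,0,0,0,-0.0013,0,0,0,0,0]
}}

```text
time_s: 5.78
position: [0.5651, -0.0778, 0.1908]
tool_rot: [[0.052, 0.999, 0.001], [0.999, -0.052, -0.0], [0.0, 0.001, -1.0]]
ft_force: [2.7, -0.2, -1.1]
grip_width: 0.0427
```

```bash
python3 - <<'E'
from h import *
s=env.observe();print(s["position"],s["tool_rot"].round(4),s["ft_force"])
im=eyes.get_image("wrist");cv2.imwrite("pics/w5.png",im[:,:,::-1])
E
```

```text
[ 0.56512815 -0.07777497  0.19084845] [[ 5.170e-02  9.987e-01  8.000e-04]
 [ 9.987e-01 -5.170e-02 -0.000e+00]
 [ 0.000e+00  8.000e-04 -1.000e+00]] [ 2.65569806 -0.22191669 -1.0894541 ]
```

View pics/w5.png

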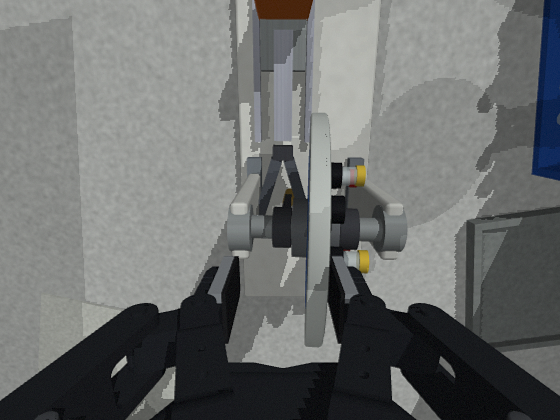

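Emit:
{"name": "jog_arm", "arguments": {
  "deltas": [0,-0.0013,0,0,0,0,0,0,-0.0013,0,0,0,0,0]
}}

```text
time_s: 6.0
position: [0.5643, -0.0778, 0.1909]
tool_rot: [[0.052, 0.999, 0.001], [0.999, -0.052, -0.0], [-0.0, 0.001, -1.0]]
ft_force: [5.6, 0.6, -1.4]
grip_width: 0.0428
```

Emit:
{"name": "jog_arm", "arguments": {
  "deltas": [0,-0.0013,0,0,0,0,0,0,-0.0013,0,0,0,0,0]
}}

```text
time_s: 6.17
position: [0.5636, -0.0777, 0.1909]
tool_rot: [[0.052, 0.999, 0.002], [0.999, -0.052, -0.0], [-0.0, 0.002, -1.0]]
ft_force: [6.0, -0.3, -2.0]
grip_width: 0.043
```

Emit:
{"name": "jog_arm", "arguments": {
  "deltas": [0,0.016,0,0,0,0,0,0,0.032,0,0,0,0,0,0,0.033,-0.02,0,0,0,0,0,0.033,-0.06,0,0,0,0,0,0.033,-0.1,0,0,0,0,0,0.033,-0.14,0,0,0,0,0.02,0.02,-0.14,0,0,0,1,0.06,0.01,-0.14,0,0,0,1,0.1,0.01,-0.14,0,0,0,1,0.14,0.01,-0.14,0,0,0,1,0.16,0.01,-0.14,0,0,0,1]
}}

```text
time_s: 7.08
position: [0.5758, 0.0445, 0.296]
tool_rot: [[0.05, 0.999, -0.001], [0.999, -0.05, 0.0], [0.0, -0.001, -1.0]]
ft_force: [-0.2, -0.1, -0.2]
grip_width: -0.0001
```

```bash
python3 - <<'E'
from h import *
def tab(n,u,v,z=0):
    P_=P[n];d=P_["R"].T@np.linalg.inv(P_["intrinsics"])@[u,v,1];o=-P_["R"].T@P_["t"];return (o+d*(z-o[2])/d[2]).round(3)
print("pen",tab("scene",264,166),tab("scene",267,190),"jar",tab("side",277,372),"bottle",tab("side",191,353))
print(W((-.172,-.022,.056)),delta(W((-.213,-.022,.30))),delta(W((-.213,-.022,.046))))
s=env.observe();print(s["position"],s["ft_force"],s["grip_width"])
im=eyes.get_image("wrist");cv2.imwrite("pics/w6.png",im[:,:,::-1])
a=eyes.get_image("side")[140:380,120:360];cv2.imwrite("pics/si6.png",cv2.resize(a[:,:,::-1],None,fx=2.5,fy=2.5,interpolation=cv2.INTER_CUBIC))
E
```

```text
pen [0.331 0.226 0.   ] [0.403 0.132 0.   ] jar [0.414 0.316 0.   ] bottle [0.6  0.34 0.  ]
[0.57538448 0.09622103 0.056     ] (array([ 0.1235, -0.0041, -0.0053]), array([-0.0004, -0.0001, -0.001 ])) (array([ 0.1234, -0.0037,  0.3334]), array([-0.0004, -0.0001, -0.001 ]))
[0.57577469 0.04451942 0.29597602] [-0.21508454 -0.11304884 -0.17861032] -0.00011035637128280464
```

View pics/w6.png

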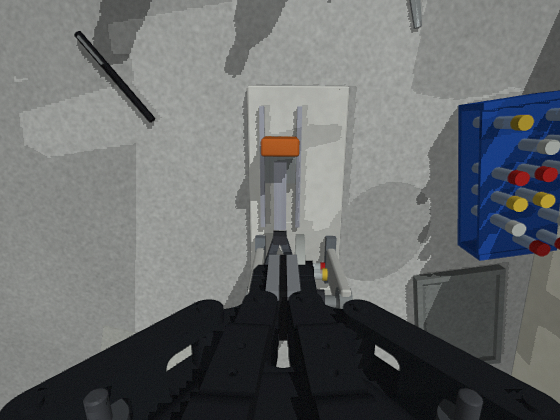

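View pics/si6.png

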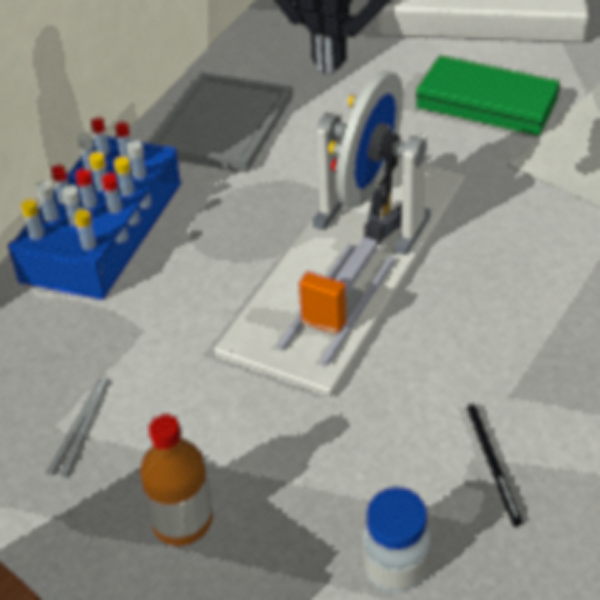

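Emit:
{"name": "jog_arm", "arguments": {
  "deltas": [0.05,-0.002,0,0,0,0,1,0.09,-0.004,0,0,0,0,1,0.1235,-0.004,0.02,0,0,0,1,0.1235,-0.004,0.07,0,0,0,1,0.1235,-0.004,0.12,0,0,0,1,0.1235,-0.004,0.17,0,0,0,1,0.1235,-0.004,0.22,0,0,0,1,0.1235,-0.004,0.27,0,0,0,1,0.1235,-0.004,0.31,0,0,0,1,0.1235,-0.004,0.33,0,0,0,1,0.1235,-0.004,0.33,0,0,0,1]
}}

```text
time_s: 8.1
position: [0.5765, 0.1331, 0.0447]
tool_rot: [[0.053, 0.999, -0.008], [0.999, -0.053, -0.001], [-0.001, -0.008, -1.0]]
ft_force: [0.1, -0.6, -0.3]
grip_width: 0.0001
```

```bash
python3 - <<'E'
from h import *
print(delta(W((-.19,-.022,.046))))
s=env.observe();print(s["position"],s["ft_force"],s["grip_width"])
im=eyes.get_image("wrist");cv2.imwrite("pics/w7.png",im[:,:,::-1])
a=eyes.get_image("scene")[130:310,220:400];cv2.imwrite("pics/s7.png",cv2.resize(a[:,:,::-1],None,fx=3.3,fy=3.3,interpolation=cv2.INTER_CUBIC))
E
```

```text
(array([-0.0252,  0.001 , -0.0017]), array([-0.0025,  0.0003, -0.0019]))
[0.57649312 0.13311542 0.04468931] [ 0.08821821 -0.6185198  -0.31002854] 5.6774067312382585e-05
```

View pics/w7.png

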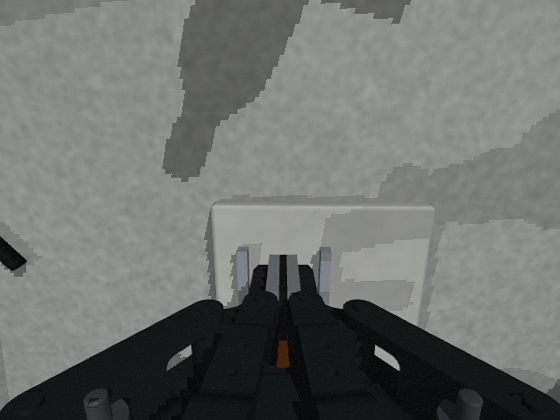

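View pics/s7.png

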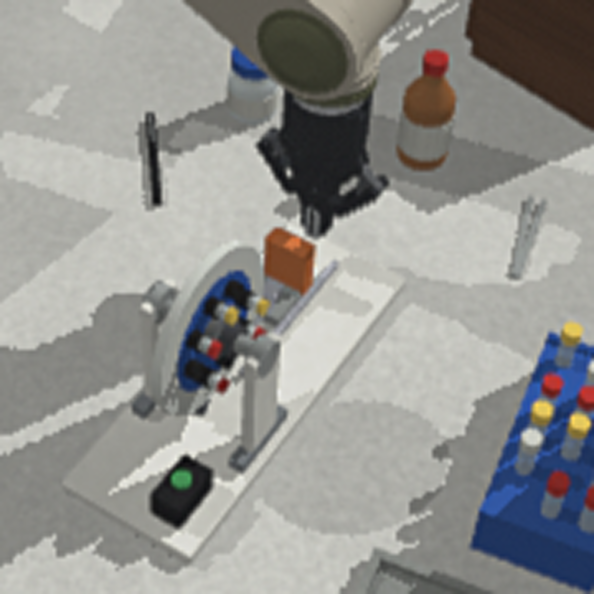

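Emit:
{"name": "jog_arm", "arguments": {
  "deltas": [-0.01,0,0,0,0,0,1,-0.018,0,0,0,0,0,1,-0.024,0,0,0,0,0,1,-0.027,0,0,0,0,0,1,-0.028,0,0,0,0,0,1]
}}

```text
time_s: 8.62
position: [0.5776, 0.1127, 0.0489]
tool_rot: [[0.052, 0.999, 0.001], [0.999, -0.052, -0.0], [0.0, 0.001, -1.0]]
ft_force: [-0.2, 1.1, -0.8]
grip_width: -0.0
```

Emit:
{"name": "jog_arm", "arguments": {
  "deltas": [-0.0013,0,0,0,0,0,1,-0.0027,0,0,0,0,0,1]
}}

```text
time_s: 8.78
position: [0.5773, 0.1114, 0.0485]
tool_rot: [[0.052, 0.999, 0.0], [0.999, -0.052, 0.0], [0.0, 0.0, -1.0]]
ft_force: [0.1, 0.0, 1.0]
grip_width: -0.0001
```

Emit:
{"name": "jog_arm", "arguments": {
  "deltas": [-0.0013,0,0,0,0,0,1,-0.0027,0,0,0,0,0,1]
}}

```text
time_s: 8.95
position: [0.5771, 0.1095, 0.0483]
tool_rot: [[0.051, 0.999, -0.0], [0.999, -0.051, 0.0], [0.0, -0.0, -1.0]]
ft_force: [-0.4, 0.1, 0.1]
grip_width: 0.0001
```

Emit:
{"name": "jog_arm", "arguments": {
  "deltas": [-0.0013,0,0,0,0,0,1,-0.0027,0,0,0,0,0,1]
}}

```text
time_s: 9.12
position: [0.5771, 0.1079, 0.0483]
tool_rot: [[0.052, 0.999, 0.0], [0.999, -0.052, 0.001], [0.001, 0.0, -1.0]]
ft_force: [0.8, 7.8, 0.3]
grip_width: -0.0001
```

Emit:
{"name": "jog_arm", "arguments": {
  "deltas": [-0.0013,0,0,0,0,0,1,-0.0027,0,0,0,0,0,1]
}}

```text
time_s: 9.28
position: [0.577, 0.1067, 0.0483]
tool_rot: [[0.052, 0.999, 0.0], [0.999, -0.052, 0.003], [0.003, 0.0, -1.0]]
ft_force: [1.3, 8.6, 0.0]
grip_width: 0.0002
```

Emit:
{"name": "jog_arm", "arguments": {
  "deltas": [-0.0013,0,0,0,0,0,1,-0.0027,0,0,0,0,0,1,-0.0027,0,0,0,0,0,1]
}}

```text
time_s: 9.53
position: [0.5769, 0.1045, 0.0483]
tool_rot: [[0.052, 0.999, 0.0], [0.999, -0.052, 0.002], [0.002, 0.0, -1.0]]
ft_force: [0.5, 6.8, -0.6]
grip_width: -0.0002
```

Emit:
{"name": "jog_arm", "arguments": {
  "deltas": [-0.0013,0,0,0,0,0,1,-0.0027,0,0,0,0,0,1,-0.0027,0,0,0,0,0,1]
}}

```text
time_s: 9.78
position: [0.5767, 0.1026, 0.0483]
tool_rot: [[0.052, 0.999, 0.0], [0.999, -0.052, 0.002], [0.002, 0.0, -1.0]]
ft_force: [1.2, 6.8, -0.6]
grip_width: -0.0001
```

Emit:
{"name": "jog_arm", "arguments": {
  "deltas": [-0.0013,0,0,0,0,0,1,-0.0027,0,0,0,0,0,1,-0.0027,0,0,0,0,0,1]
}}

```text
time_s: 10.03
position: [0.5766, 0.1006, 0.0483]
tool_rot: [[0.052, 0.999, 0.0], [0.999, -0.052, 0.002], [0.002, 0.0, -1.0]]
ft_force: [1.2, 7.6, -0.2]
grip_width: 0.0003
```

Emit:
{"name": "jog_arm", "arguments": {
  "deltas": [-0.0013,0,0,0,0,0,1,-0.0027,0,0,0,0,0,1,-0.0027,0,0,0,0,0,1]
}}

```text
time_s: 10.28
position: [0.5765, 0.0986, 0.0483]
tool_rot: [[0.052, 0.999, 0.0], [0.999, -0.052, 0.002], [0.002, 0.0, -1.0]]
ft_force: [1.0, 7.2, -0.1]
grip_width: 0.0
```

Emit:
{"name": "jog_arm", "arguments": {
  "deltas": [-0.0013,0,0,0,0,0,1,-0.0013,0,0,0,0,0,1]
}}

```text
time_s: 10.45
position: [0.5765, 0.0976, 0.0483]
tool_rot: [[0.052, 0.999, 0.0], [0.999, -0.052, 0.002], [0.002, 0.0, -1.0]]
ft_force: [0.6, 7.1, -0.7]
grip_width: -0.0002
```

Emit:
{"name": "jog_arm", "arguments": {
  "deltas": [-0.0013,0,0,0,0,0,1,-0.0013,0,0,0,0,0,1]
}}

```text
time_s: 10.62
position: [0.5764, 0.0967, 0.0483]
tool_rot: [[0.051, 0.999, 0.0], [0.999, -0.051, 0.002], [0.002, 0.0, -1.0]]
ft_force: [1.2, 8.0, 0.3]
grip_width: -0.0002
```

Emit:
{"name": "jog_arm", "arguments": {
  "deltas": [-0.0013,0,0,0,0,0,1,-0.0013,0,0,0,0,0,1]
}}

```text
time_s: 10.78
position: [0.5764, 0.0957, 0.0483]
tool_rot: [[0.052, 0.999, 0.0], [0.999, -0.052, 0.002], [0.002, 0.0, -1.0]]
ft_force: [0.8, 7.6, -0.6]
grip_width: 0.0002
```

Emit:
{"name": "jog_arm", "arguments": {
  "deltas": [-0.0013,0,0,0,0,0,1,-0.0013,0,0,0,0,0,1]
}}

```text
time_s: 10.95
position: [0.5763, 0.0947, 0.0483]
tool_rot: [[0.052, 0.999, 0.0], [0.999, -0.052, 0.002], [0.002, 0.0, -1.0]]
ft_force: [0.5, 6.8, 0.2]
grip_width: 0.0004
```

Emit:
{"name": "jog_arm", "arguments": {
  "deltas": [-0.0013,0,0,0,0,0,1,-0.0013,0,0,0,0,0,1]
}}

```text
time_s: 11.12
position: [0.5762, 0.0937, 0.0483]
tool_rot: [[0.052, 0.999, 0.0], [0.999, -0.052, 0.002], [0.002, 0.0, -1.0]]
ft_force: [0.1, 7.7, -0.8]
grip_width: 0.0002
```

Emit:
{"name": "jog_arm", "arguments": {
  "deltas": [-0.0013,0,0,0,0,0,1,-0.0013,0,0,0,0,0,1]
}}

```text
time_s: 11.28
position: [0.5762, 0.0928, 0.0483]
tool_rot: [[0.051, 0.999, 0.0], [0.999, -0.051, 0.002], [0.002, 0.0, -1.0]]
ft_force: [0.3, 9.0, -0.7]
grip_width: -0.0001
```

Emit:
{"name": "jog_arm", "arguments": {
  "deltas": [-0.0013,0,0,0,0,0,1,-0.0013,0,0,0,0,0,1]
}}

```text
time_s: 11.45
position: [0.5762, 0.0918, 0.0483]
tool_rot: [[0.052, 0.999, 0.0], [0.999, -0.052, 0.002], [0.002, 0.0, -1.0]]
ft_force: [0.5, 7.2, -0.5]
grip_width: 0.0001
```

Emit:
{"name": "jog_arm", "arguments": {
  "deltas": [0,0,0,0,0,0,1]
}}

```text
time_s: 11.53
position: [0.5762, 0.0918, 0.0483]
tool_rot: [[0.052, 0.999, 0.0], [0.999, -0.052, 0.002], [0.002, 0.0, -1.0]]
ft_force: [0.1, 7.2, -0.2]
grip_width: 0.0
```

Emit:
{"name": "jog_arm", "arguments": {
  "deltas": [0,0,0,0,0,0,1]
}}

```text
time_s: 11.62
position: [0.5761, 0.0918, 0.0483]
tool_rot: [[0.052, 0.999, 0.0], [0.999, -0.052, 0.002], [0.002, 0.0, -1.0]]
ft_force: [0.9, 7.6, -0.3]
grip_width: 0.0002
```

Still plain drag (~7.3 N). Continuing.

Emit:
{"name": "jog_arm", "arguments": {
  "deltas": [-0.0013,0,0,0,0,0,1,-0.0013,0,0,0,0,0,1]
}}

```text
time_s: 11.78
position: [0.5761, 0.0908, 0.0483]
tool_rot: [[0.052, 0.999, 0.0], [0.999, -0.052, 0.002], [0.002, 0.0, -1.0]]
ft_force: [1.0, 7.9, 0.4]
grip_width: -0.0001
```

Emit:
{"name": "jog_arm", "arguments": {
  "deltas": [-0.0013,0,0,0,0,0,1,-0.0013,0,0,0,0,0,1]
}}

```text
time_s: 11.95
position: [0.576, 0.0899, 0.0483]
tool_rot: [[0.052, 0.999, 0.0], [0.999, -0.052, 0.002], [0.002, 0.0, -1.0]]
ft_force: [0.4, 7.3, 0.3]
grip_width: 0.0002
```

Emit:
{"name": "jog_arm", "arguments": {
  "deltas": [-0.0013,0,0,0,0,0,1,-0.0013,0,0,0,0,0,1]
}}

```text
time_s: 12.12
position: [0.576, 0.0889, 0.0483]
tool_rot: [[0.051, 0.999, 0.0], [0.999, -0.051, 0.002], [0.002, 0.0, -1.0]]
ft_force: [0.9, 6.8, -0.2]
grip_width: 0.0
```

Emit:
{"name": "jog_arm", "arguments": {
  "deltas": [-0.0013,0,0,0,0,0,1,-0.0013,0,0,0,0,0,1]
}}

```text
time_s: 12.28
position: [0.5759, 0.0879, 0.0483]
tool_rot: [[0.052, 0.999, 0.0], [0.999, -0.052, 0.002], [0.002, 0.0, -1.0]]
ft_force: [0.8, 7.5, 0.2]
grip_width: 0.0002
```

Emit:
{"name": "jog_arm", "arguments": {
  "deltas": [-0.0013,0,0,0,0,0,1,-0.0013,0,0,0,0,0,1]
}}

```text
time_s: 12.45
position: [0.5759, 0.087, 0.0483]
tool_rot: [[0.052, 0.999, 0.0], [0.999, -0.052, 0.002], [0.002, 0.0, -1.0]]
ft_force: [-0.0, 6.8, 0.2]
grip_width: 0.0002
```

Emit:
{"name": "jog_arm", "arguments": {
  "deltas": [-0.0013,0,0,0,0,0,1,-0.0013,0,0,0,0,0,1]
}}

```text
time_s: 12.62
position: [0.5758, 0.0862, 0.0483]
tool_rot: [[0.052, 0.999, 0.0], [0.999, -0.052, 0.003], [0.003, 0.0, -1.0]]
ft_force: [-0.2, 8.4, 0.8]
grip_width: 0.0001
```

Emit:
{"name": "jog_arm", "arguments": {
  "deltas": [-0.001,0,0,0,0,0,1,-0.001,0,0,0,0,0,1]
}}

```text
time_s: 12.78
position: [0.5758, 0.0856, 0.0483]
tool_rot: [[0.052, 0.999, 0.0], [0.999, -0.052, 0.003], [0.003, 0.0, -1.0]]
ft_force: [0.6, 9.4, 0.5]
grip_width: -0.0
```

Emit:
{"name": "jog_arm", "arguments": {
  "deltas": [-0.001,0,0,0,0,0,1,-0.001,0,0,0,0,0,1]
}}

```text
time_s: 12.95
position: [0.5758, 0.085, 0.0483]
tool_rot: [[0.052, 0.999, 0.0], [0.999, -0.052, 0.003], [0.003, 0.0, -1.0]]
ft_force: [1.1, 10.1, 0.6]
grip_width: -0.0001
```

Emit:
{"name": "jog_arm", "arguments": {
  "deltas": [0,0,0,0,0,0,1]
}}

```text
time_s: 13.03
position: [0.5758, 0.085, 0.0483]
tool_rot: [[0.052, 0.999, 0.0], [0.999, -0.052, 0.003], [0.003, 0.0, -1.0]]
ft_force: [0.4, 10.6, 0.7]
grip_width: -0.0001
```

Emit:
{"name": "jog_arm", "arguments": {
  "deltas": [-0.0007,0,0,0,0,0,1,-0.0007,0,0,0,0,0,1]
}}

```text
time_s: 13.2
position: [0.5757, 0.0846, 0.0483]
tool_rot: [[0.052, 0.999, 0.0], [0.999, -0.052, 0.003], [0.003, 0.0, -1.0]]
ft_force: [1.1, 11.1, 0.3]
grip_width: 0.0002
```

Emit:
{"name": "jog_arm", "arguments": {
  "deltas": [0,0,0,0,0,0,1]
}}

```text
time_s: 13.28
position: [0.5757, 0.0846, 0.0483]
tool_rot: [[0.051, 0.999, 0.0], [0.999, -0.051, 0.003], [0.003, 0.0, -1.0]]
ft_force: [0.8, 11.5, 0.2]
grip_width: 0.0
```

Emit:
{"name": "jog_arm", "arguments": {
  "deltas": [0,0,0,0,0,0,1]
}}

```text
time_s: 13.37
position: [0.5758, 0.0846, 0.0483]
tool_rot: [[0.051, 0.999, 0.0], [0.999, -0.051, 0.003], [0.003, 0.0, -1.0]]
ft_force: [0.8, 11.4, -0.9]
grip_width: -0.0003
```

Emit:
{"name": "jog_arm", "arguments": {
  "deltas": [0.01,0,0,0,0,0,1,0.03,0,0,0,0,0,1,0.045,0,-0.01,0,0,0,1,0.045,0,-0.05,0,0,0,1,0.045,0,-0.1,0,0,0,1,0.045,0,-0.15,0,0,0,1,0.045,0,-0.2,0,0,0,1,0.045,0,-0.25,0,0,0,1,0.045,0,-0.3,0,0,0,0,0.045,0,-0.336,0,0,0,0,0.045,0,-0.336,0,0,0,0]
}}

```text
time_s: 14.28
position: [0.5786, 0.1167, 0.3073]
tool_rot: [[0.051, 0.999, 0.012], [0.999, -0.051, -0.0], [0.0, 0.012, -1.0]]
ft_force: [-0.1, -0.6, -0.5]
grip_width: 0.0357
```

```bash
python3 - <<'E'
from h import *
print(delta((.588,-.079,.298)))
s=env.observe();print(s["position"],s["ft_force"],s["grip_width"])
im=eyes.get_image("wrist");cv2.imwrite("pics/w8.png",im[:,:,::-1])
E
```

```text
(array([-0.26  ,  0.0258,  0.0127]), array([ 0.0037, -0.0001, -0.0014]))
[0.5785774  0.11674952 0.30734106] [-0.09398632 -0.61973073 -0.46754238] 0.035666065668334045
```

View pics/w8.png

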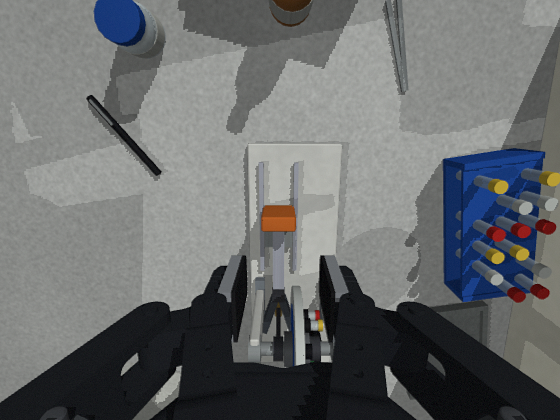

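Emit:
{"name": "jog_arm", "arguments": {
  "deltas": [-0.04,0.005,0.01,0,0,0,0,-0.09,0.01,0.01,0,0,0,0,-0.14,0.015,0.01,0,0,0,0,-0.19,0.02,0.01,0,0,0,0,-0.235,0.0255,0.01,0,0,0,0,-0.26,0.0255,0.01,0,0,0,0,-0.26,0.0255,0.01,0,0,0,0,-0.26,0.0255,0.01,0,0,0,0]
}}

```text
time_s: 15.0
position: [0.5862, -0.0798, 0.2918]
tool_rot: [[0.053, 0.999, -0.002], [0.999, -0.053, 0.001], [0.001, -0.002, -1.0]]
ft_force: [0.1, 0.2, -0.2]
grip_width: 0.0426
```

```bash
python3 - <<'E'
from h import *
print(delta((.588,-.079,.191)))
s=env.observe();print(s["position"],s["ft_force"],s["grip_width"],s["tool_rot"].round(3))
im=eyes.get_image("wrist");cv2.imwrite("pics/w9.png",im[:,:,::-1])
E
```

```text
(array([0.0012, 0.0027, 0.1344]), array([-0.0007, -0.0002, -0.0021]))
[ 0.58616225 -0.07983522  0.29180005] [ 0.12035077  0.18877467 -0.19281371] 0.04263455125264148 [[ 0.053  0.999 -0.002]
 [ 0.999 -0.053  0.001]
 [ 0.001 -0.002 -1.   ]]
```

View pics/w9.png

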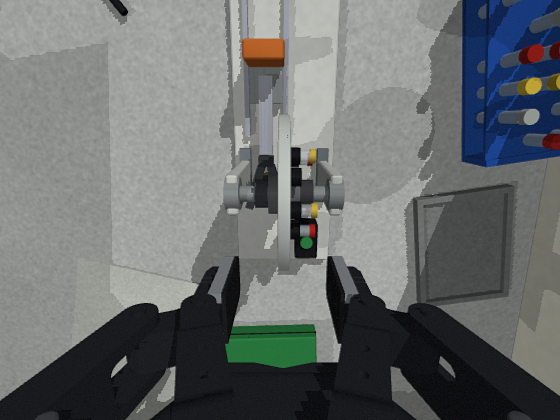

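Wheel is upright (column ~284) between the pads. Lower.

Emit:
{"name": "jog_arm", "arguments": {
  "deltas": [0,0.002,0.04,0,0,0,0,0,0.002,0.08,0,0,0,0,0,0.002,0.12,0,0,0,0,0,0.002,0.134,0,0,0,0,0,0.002,0.134,0,0,0,0,0,0.002,0.134,0,0,0,0,0,0.008,0.134,0,0,0,0,0,0.014,0.134,0,0,0,0,0,0.017,0.134,0,0,0,0,0,0.018,0.134,0,0,0,0,0,0.018,0.134,0,0,0,0]
}}

```text
time_s: 15.97
position: [0.6004, -0.0802, 0.1926]
tool_rot: [[0.052, 0.999, 0.001], [0.999, -0.052, -0.0], [-0.0, 0.001, -1.0]]
ft_force: [0.2, 0.3, -0.0]
grip_width: 0.043
```

Emit:
{"name": "jog_arm", "arguments": {
  "deltas": [0,0.0013,0,0,0,0,0,0,0.0013,0,0,0,0,0]
}}

```text
time_s: 16.13
position: [0.601, -0.0802, 0.1924]
tool_rot: [[0.052, 0.999, 0.0], [0.999, -0.052, -0.0], [-0.0, 0.0, -1.0]]
ft_force: [-0.2, 0.5, 0.7]
grip_width: 0.0424
```

Emit:
{"name": "jog_arm", "arguments": {
  "deltas": [0,0.0013,0,0,0,0,0,0,0.0013,0,0,0,0,0]
}}

```text
time_s: 16.3
position: [0.602, -0.0802, 0.1924]
tool_rot: [[0.052, 0.999, 0.0], [0.999, -0.052, 0.0], [0.0, 0.0, -1.0]]
ft_force: [-0.1, 0.4, -0.1]
grip_width: 0.0429
```

Emit:
{"name": "jog_arm", "arguments": {
  "deltas": [0,0.0013,0,0,0,0,0,0,0.0013,0,0,0,0,0]
}}

```text
time_s: 16.47
position: [0.603, -0.0803, 0.1923]
tool_rot: [[0.052, 0.999, -0.0], [0.999, -0.052, 0.0], [0.0, -0.0, -1.0]]
ft_force: [-0.3, 0.7, 0.1]
grip_width: 0.0428
```

Emit:
{"name": "jog_arm", "arguments": {
  "deltas": [0,0.001,0,0,0,0,0,0,0.001,0,0,0,0,0]
}}

```text
time_s: 16.63
position: [0.6036, -0.0803, 0.1923]
tool_rot: [[0.052, 0.999, -0.001], [0.999, -0.052, 0.0], [-0.0, -0.001, -1.0]]
ft_force: [-1.4, 0.5, 0.4]
grip_width: 0.0429
```

Emit:
{"name": "jog_arm", "arguments": {
  "deltas": [0,0.001,0,0,0,0,0,0,0.001,0,0,0,0,0]
}}

```text
time_s: 16.8
position: [0.6042, -0.0804, 0.1923]
tool_rot: [[0.052, 0.999, -0.001], [0.999, -0.052, 0.0], [-0.0, -0.001, -1.0]]
ft_force: [-2.5, -0.3, 1.5]
grip_width: 0.0428
```

Emit:
{"name": "jog_arm", "arguments": {
  "deltas": [0,0.001,0,0,0,0,0,0,0.001,0,0,0,0,0]
}}

```text
time_s: 16.97
position: [0.6048, -0.0804, 0.1924]
tool_rot: [[0.052, 0.999, -0.001], [0.999, -0.052, 0.0], [-0.0, -0.001, -1.0]]
ft_force: [-5.5, -0.2, 2.8]
grip_width: 0.0429
```

Emit:
{"name": "jog_arm", "arguments": {
  "deltas": [0,0,0,0,0,0,0]
}}

```text
time_s: 17.05
position: [0.6049, -0.0804, 0.1923]
tool_rot: [[0.052, 0.999, -0.001], [0.999, -0.052, 0.0], [0.0, -0.001, -1.0]]
ft_force: [-4.8, 0.3, 1.4]
grip_width: 0.0429
```

Emit:
{"name": "jog_arm", "arguments": {
  "deltas": [0,-0.006,0,0,0,0,0,0,-0.016,0,0,0,0,0,0,-0.026,0,0,0,0,0,0,-0.034,0,0,0,0,0,0,-0.038,0,0,0,0,0,0,-0.04,0,0,0,0,0,0,-0.041,0,0,0,0,0,0,-0.041,0,0,0,0,0]
}}

```text
time_s: 17.72
position: [0.5745, -0.0788, 0.1924]
tool_rot: [[0.052, 0.999, 0.0], [0.999, -0.052, -0.0], [0.0, 0.0, -1.0]]
ft_force: [0.3, 0.4, -0.3]
grip_width: 0.0427
```

Emit:
{"name": "jog_arm", "arguments": {
  "deltas": [0,-0.0013,0,0,0,0,0,0,-0.0013,0,0,0,0,0]
}}

```text
time_s: 17.88
position: [0.5735, -0.0788, 0.1922]
tool_rot: [[0.052, 0.999, -0.0], [0.999, -0.052, 0.0], [0.0, -0.0, -1.0]]
ft_force: [0.0, 0.4, -0.8]
grip_width: 0.0424
```

Emit:
{"name": "jog_arm", "arguments": {
  "deltas": [0,-0.0013,0,0,0,0,0,0,-0.0013,0,0,0,0,0]
}}

```text
time_s: 18.05
position: [0.5725, -0.0787, 0.1923]
tool_rot: [[0.052, 0.999, -0.0], [0.999, -0.052, 0.0], [0.0, -0.0, -1.0]]
ft_force: [0.2, -0.4, -0.3]
grip_width: 0.0427
```

Emit:
{"name": "jog_arm", "arguments": {
  "deltas": [0,-0.0013,0,0,0,0,0,0,-0.0013,0,0,0,0,0]
}}

```text
time_s: 18.22
position: [0.5715, -0.0786, 0.1923]
tool_rot: [[0.052, 0.999, -0.0], [0.999, -0.052, -0.0], [-0.0, -0.0, -1.0]]
ft_force: [-0.4, -0.2, 0.0]
grip_width: 0.0427
```

Emit:
{"name": "jog_arm", "arguments": {
  "deltas": [0,-0.0013,0,0,0,0,0,0,-0.0013,0,0,0,0,0]
}}

```text
time_s: 18.38
position: [0.5705, -0.0786, 0.1923]
tool_rot: [[0.052, 0.999, -0.0], [0.999, -0.052, 0.0], [0.0, -0.0, -1.0]]
ft_force: [-0.2, 0.6, 0.4]
grip_width: 0.0428
```

Emit:
{"name": "jog_arm", "arguments": {
  "deltas": [0,-0.001,0,0,0,0,0,0,-0.001,0,0,0,0,0]
}}

```text
time_s: 18.55
position: [0.57, -0.0786, 0.1924]
tool_rot: [[0.052, 0.999, 0.001], [0.999, -0.052, -0.0], [0.0, 0.001, -1.0]]
ft_force: [0.7, -0.1, -1.3]
grip_width: 0.0428
```

Emit:
{"name": "jog_arm", "arguments": {
  "deltas": [0,-0.001,0,0,0,0,0,0,-0.001,0,0,0,0,0]
}}

```text
time_s: 18.72
position: [0.5694, -0.0786, 0.1924]
tool_rot: [[0.052, 0.999, 0.001], [0.999, -0.052, -0.0], [-0.0, 0.001, -1.0]]
ft_force: [3.6, 0.4, -0.3]
grip_width: 0.0427
```

Emit:
{"name": "jog_arm", "arguments": {
  "deltas": [0,-0.001,0,0,0,0,0,0,-0.001,0,0,0,0,0]
}}

```text
time_s: 18.88
position: [0.5687, -0.0785, 0.1925]
tool_rot: [[0.052, 0.999, 0.001], [0.999, -0.052, -0.0], [-0.0, 0.001, -1.0]]
ft_force: [4.1, 0.8, -0.7]
grip_width: 0.0423
```

Emit:
{"name": "jog_arm", "arguments": {
  "deltas": [0,0,0,0,0,0,0]
}}

```text
time_s: 18.97
position: [0.5687, -0.0785, 0.1925]
tool_rot: [[0.052, 0.999, 0.001], [0.999, -0.052, -0.0], [-0.0, 0.001, -1.0]]
ft_force: [4.8, -0.7, 0.1]
grip_width: 0.0429
```

Emit:
{"name": "jog_arm", "arguments": {
  "deltas": [0,0.01,0,0,0,0,0,0,0.02,0,0,0,0,0,0,0.024,0,0,0,0,0,0,0.024,-0.04,0,0,0,0,0,0.024,-0.08,0,0,0,0,0,0.024,-0.12,0,0,0,0,0,0.024,-0.15,0,0,0,0,0,0.024,-0.15,0,0,0,0,0,0.024,-0.15,0,0,0,0]
}}

```text
time_s: 19.72
position: [0.5866, -0.0795, 0.3055]
tool_rot: [[0.052, 0.999, 0.001], [0.999, -0.052, -0.001], [-0.001, 0.001, -1.0]]
ft_force: [-1.5, 0.5, -0.2]
grip_width: 0.0427
```

```bash
python3 - <<'E'
from h import *
s=env.observe();print(s["time_s"],s["position"],s["ft_force"])
im=eyes.get_image("wrist");cv2.imwrite("pics/w10.png",im[:,:,::-1])
E
```

```text
19.7167 [ 0.58661072 -0.07947568  0.3055275 ] [-1.54006242  0.48244849 -0.20488586]
```

View pics/w10.png

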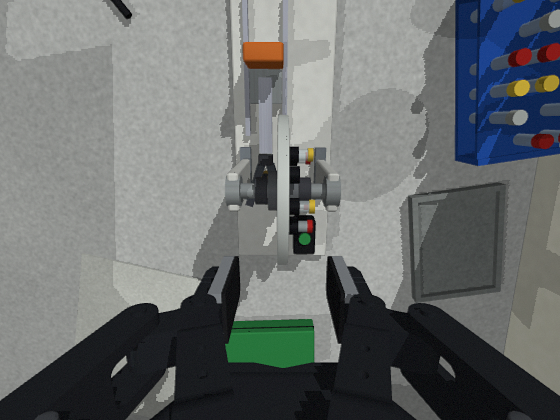

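```bash
python3 - <<'E'
from rig import close_job
print(close_job())
E
```

```text
the job is handed in; nothing more can be done
None
```

I rocked the wheel, took up the play with the orange tab and proved the wheel firm, then handed the job in at about 20 s of the 59 s allowed. No verdict was reported.

- **Loose wheel:** it hit its stop on the clip side (pushed up to 7.7 N) and then the other way (6.0 N). The play at the edge came out at roughly 5 mm each way.
- **Take-up tab:** it slid at about 7.3 N drag and the push began to rise after roughly 22 mm of travel. I stopped at about 11.3 N, which is 4 N above the drag and inside the snug range.
- **Firmness check:** pressing the top edge gave about 5 N towards the clip side and 4.8 N the other way. The pad contacts were about 33 mm apart, against 32.8 mm expected with no play.
- **Last picture:** the wheel stands upright with the fingers clear above it. I never moved near the loose things. That picture shows only part of the slide box and pen, so the jar, bottle and forceps were not checked again at the end.
- **Odd reading:** the final force reading was 1.5 N with the tool in free air. I put it down to the arm settling and did not read it again.

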